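# Hold a transformer down in the insulation test box

### The job

The small open-frame transformer is due for its insulation test in the grey test box. Slide the box's guard shutter fully open, pass the transformer upright through the window it uncovers, press it down until the sprung contact inside is fully down, and finish still holding it pressed down there with the gripper. Leave the other loose things on the bench where they are.

Things in the scene. Friction and masses are not known exactly. Their poses are not given: they have to be found in the camera images.
- transformer: Open-frame transformer, 0.22 kg: grey core plate 18 (x) x 46 (y) x 38 mm (z) on edge; pale winding 37 mm wide (x), 26 (y), from 6 to 32 mm up. Stands upright on the bench, left or right of the box. Origin: centre of underside; z up, y along the 46 mm; symmetric under a half turn. Grip its flat ends, 46 mm apart along y, on the top 14 mm, so that the rest can pass the window.
- test_box: Grey sheet-metal test box fixed on the bench, 112 (x) x 190 (y) x 62 mm (z). Origin: centre of underside; -x is its front (two black sockets), y along its length. Tall winding machines stand beyond it to both sides. Its top is a 5 mm aluminium guard plate, upper face at 62 mm, carrying the shutter between two rails 7 mm high that run along y at x = -31 to -24 and 24 to 31 mm.
- window (a point): Centre of the rectangular window, at the guard plate's upper face (box frame 0, -40, 62 mm); axes as the box. Window 39 mm (x) x 48 mm (y), 2 mm more than the transformer each way, with a 2 mm bevel at its mouth. The transformer goes in upright, its 46 mm length along the box's y, either way round. Below it stands the sprung contact.
- shutter (a joint): Travel of the steel shutter over the guard plate, m: 0 closed over the window, 0.060 fully open at its end. It slides along the box's +y (to the robot's left), needs about 1.2 N and stays where left. Plate 52 (x) x 64 mm (y), its top 3 mm above the guard plate; open, its edge lies 4 mm beside the window.
- shutter_tab (a point): Top centre of the shutter's upright black finger tab, 30 (x) x 12 (y) x 18 mm (z), moving with the shutter: 21 mm above the guard plate and, with the shutter closed, 24 mm to the +y side of the window's centre. Axes as the box.
- contact (a joint): How far the sprung contact under the window is pressed down, m: 0 at rest, 0.008 at its stop. Its top is 10 mm below the guard plate's upper face at rest, 18 mm at the stop (the transformer's top then stands 20 mm above the plate). 4.5 N starts it, 11.7 N reaches the stop; the transformer's weight alone does not press it, and it springs back up.
- copper_coil: Loose bobbin wound with copper wire, diameter 44, height 24 mm, lying flat; bystander. Origin: centre of its underside.
- flux_can: Loose round tin with a press lid, diameter 57, height 22 mm; bystander behind the box. Origin: centre of its underside.
- empty_bobbin: Loose empty black bobbin, diameter 44, height 24 mm, lying flat; bystander. Origin: centre of its underside.
There are look-alikes about, which are no part of the job. Leave any red look-alike of the transformer alone.

How it is judged:
By the outcome, as a careful person would: the job done as asked, in the order asked, and still so for the second after the job is handed in, while the arm keeps its last pose, push and grip.
It also fails if it takes over 45 s, if anything falls off the work surface, if the arm or the gripper's body presses on something with over 40 N, if the wrist force passes 120 N, or if a joint passes its speed limit or range.

### The arm

A 7-joint arm with a two-finger parallel gripper is mounted at the origin on a cart in front of the work surface, level with it; the furniture and walls round the work are solid. World frame = base frame: x ahead of the robot, y to its left, z up, the work surface at z = 0. Lengths are in m, angles in rad, forces in N, time in s.
With the tool pointing down it reaches from about 0.4 to 0.9 m from the base axis. Payload 5.6 kg.
Tool frame: the origin (TCP) lies midway between the tips of the shut fingers; the grasp point (between the pads) lies 19 mm behind it; z points along the fingers, y is the line along which they close (so a half turn about z gives the same grasp; the last joint's range is limited). The gripper opens to 92 mm and grips with 3 to 60 N. Pads are 20 mm wide; open, the fingers measure 128 mm over their backs; the gripper's body (75 mm by 189 mm) begins 69 mm behind the grasp point.
Start: joints at [-1.295, 0.468, -0.012, 1.603, 0.006, 1.071, -0.056], TCP at [0.204, 0.617, 0.215] pointing down, gripper open.
Joint ranges: [-2.53, 2.53], [-0.31, 2.02], [-1.57, 1.55], [0.28, 2.44], [-1.29, 4.43], [0.15, 1.84], [-2.92, 2.92]. Speed limits (rad/s): [2.57, 2.57, 3.14, 3.14, 3.14, 3.14, 3.14].

### API

Orientations are given as a 3x3 rotation matrix whose columns are the frame's x, y, z axes.
In Python, from station import env, effector, solver, viewer, workorder, search_frame, tip_of gives the robot as it stands. Calls block until the motion is done:
- env.reach(position, orientation): joint-space move of the TCP to a pose.
- env.movel(position, frame=None, rate=0.15): straight line of the TCP; frame=None keeps the orientation; rate is the mean speed in m/s.
- env.goto_joints(angles): joint-space move.
- effector.release() and effector.grasp(squeeze=None): open the fingers fully, or close them until they stop; squeeze is the grip in N (None keeps the last).
- env.pause(seconds).
- solver.inverse_kinematics(position, orientation): joint angles nearest the present ones, or None.
- env.sense(): the state.
- viewer.read_camera(name): name is "scene" or "side" or "wrist"; returns (picture, depth): 384x512x3 uint8, red, green, blue; 384x512 float32, m along the optical axis (not along the pixel's ray), 0 where there is no reading.
- viewer.camera_info(name): a dict with "intrinsics" (3x3 intrinsics, pixels), "eye" and "rotation" of the camera in the world; the wrist camera has in their place "T_tool_cam" (4x4, takes a point from camera to tool coordinates, whose origin is the TCP and whose axes are the flange's). Camera axes: x right, y up, looking along -z (the intrinsics and any distortion apply to the point x, -y, -z); pixel columns grow to the right and rows downward; lengths in m; the calibration is good to about 2 mm. The wrist camera is an equidistant fisheye: a pixel r from the principal point sees the ray r / f radians off the axis. A picture is of the moment at which its call begins: read the wrist's pose just before it. camera_info takes no time and is no camera call.
A pose or a line that the arm cannot do raises env.PlanningError and nothing moves.
- workorder.finish_job(): hands the job in; it is judged then, once.
Trained networks look in the newest picture that a camera, given by its name, has taken for a name from the list of things; names that differ only in an ending like _2 or _b are one class to them, and where a whole thing is asked for, a point or a joint stands for the part that bears it (a point fixed in the world has none). Each returns a list of dicts, best first, with "score" (0 to 1); they miss things now and then, are a little off and sometimes report something else, mostly with a low value. They report only what shows in the picture. A call takes as long as a camera call. They do not tell look-alikes from the thing itself.
- search_frame(camera, name): "at" ([x, y, z] in m, in world coordinates, good to about 4 mm: the middle of the surface that is visible of it).
- tip_of(camera, name): "at" ([x, y, z] in m, in world coordinates, good to about 4 mm: a listed point, or the origin of a listed thing).
The state is a dict: "t": time; "joint_positions": joint angles; "joint_velocities": joint speeds; "tau": joint torques, N m; "ee_pos": TCP position; "tcp_rot": TCP orientation; "wrist_force": force on the tool from outside, world axes, zero at the start; "moment": the same for the moment, N m; "gripper_width": finger opening in m; "grasp_force": force on a finger pad.
Only numpy, scipy, OpenCV 4.12 (cv2) and the standard library are available. Lean on these libraries where they do the work, as an engineer would, in place of code of your own. Each camera call takes 0.05 s, during which the arm holds its last target. There are 200 camera calls.

## Working session

There is one attempt and no reset: what is moved stays moved. The work goes in short steps, each a Python script; the robot and the scene stay as the last script left them, time stands still between calls to the robot, and variables do not carry over. Pictures are saved under pics/ and viewed, at most 10 in all, crops included, and the job is handed in when it is done.

```bash
ls; mkdir -p pics; cat > h.py <<'E'
import numpy as np, cv2
from station import env, effector, solver, viewer, workorder, search_frame, tip_of
def save(cam,fn):
    p,d=viewer.read_camera(cam); cv2.imwrite('pics/'+fn,p[:,:,::-1]); np.save('pics/'+fn[:-4]+'_d.npy',d); return p,d
def cloud(cam,d):
    i=viewer.camera_info(cam); K=np.array(i['intrinsics']); R=np.array(i['rotation']); e=np.array(i['eye'])
    v,u=np.mgrid[:d.shape[0],:d.shape[1]]
    P=np.stack([(u-K[0,2])/K[0,0]*d,-(v-K[1,2])/K[1,1]*d,-d],-1)
    return P@R.T+e
def pix(cam,w):
    i=viewer.camera_info(cam); K=np.array(i['intrinsics']); R=np.array(i['rotation']); e=np.array(i['eye'])
    c=R.T@(np.array(w)-e); c=np.array([c[0],-c[1],-c[2]]); q=K@c; return (q[:2]/q[2]).round().astype(int)
E
python3 - <<'E'
from h import *
np.set_printoptions(precision=4,suppress=True)
for c in ('scene','side'):
    save(c,c+'1.png'); i=viewer.camera_info(c); print(c,i)
    for n in ('transformer','test_box','window','shutter','shutter_tab','copper_coil','flux_can','empty_bobbin'):
        for f in (search_frame,tip_of):
            try: r=f(c,n)
            except Exception as ex: print(n,f.__name__,ex); continue
            print(n,f.__name__,[(np.round(x['at'],3).tolist(),round(x['score'],2),pix(c,x['at']).tolist()) for x in r])
s=env.sense(); print(s['t'],s['ee_pos'],s['tcp_rot'],s['gripper_width'],s['wrist_force'])
a=cv2.imread('pics/scene1.png');b=cv2.imread('pics/side1.png')
cv2.imwrite('pics/both.png',np.vstack([a,b])[:, :]) 
E
```

```text
pics
scene {'intrinsics': array([[438.7532,   0.    , 254.0398],
       [  0.    , 438.7532, 193.3163],
       [  0.    ,   0.    ,   1.    ]]), 'eye': array([ 0.1771, -0.696 ,  0.9668]), 'rotation': array([[ 0.907 ,  0.3047, -0.2906],
       [-0.421 ,  0.6616, -0.6205],
       [ 0.0032,  0.6851,  0.7284]])}
transformer call [([0.388, -0.221, 0.035], 0.89, [249, 304]), ([0.467, -0.193, 0.034], 0.82, [274, 282]), ([0.353, -0.04, 0.029], 0.57, [208, 253]), ([0.373, -0.125, 0.032], 0.5, [228, 275])]
transformer call [([0.377, -0.121, 0.0], 0.75, [229, 280]), ([0.357, -0.036, -0.003], 0.66, [210, 258]), ([0.386, -0.214, -0.004], 0.56, [247, 309]), ([0.472, -0.183, 0.001], 0.52, [273, 285])]
test_box call [([0.508, 0.03, 0.062], 0.61, [251, 208])]
test_box call [([0.52, 0.056, -0.001], 0.56, [251, 214]), ([0.51, 0.046, 0.087], 0.37, [249, 197])]
window call [([0.505, 0.03, 0.066], 0.89, [250, 207])]
window call [([0.522, 0.019, 0.063], 0.97, [257, 208]), ([0.513, 0.046, 0.086], 0.25, [250, 197])]
shutter call [([0.524, 0.021, 0.065], 0.67, [258, 207])]
shutter call it knows: copper_coil, 
[... 1740 characters left out ...]
former, window
shutter_tab call [([0.519, 0.025, 0.065], 0.74, [258, 194]), ([0.389, -0.225, 0.031], 0.7, [266, 280]), ([0.674, -0.003, 0.019], 0.48, [308, 198])]
shutter_tab call []
copper_coil call [([0.397, 0.287, 0.008], 0.46, [182, 178])]
copper_coil call [([0.401, 0.295, -0.006], 0.74, [183, 181])]
flux_can call [([0.676, -0.006, 0.022], 0.71, [310, 197])]
flux_can call [([0.681, 0.006, 0.002], 0.61, [308, 201])]
empty_bobbin call [([0.321, 0.198, 0.016], 0.64, [169, 197])]
empty_bobbin call [([0.325, 0.204, -0.0], 0.73, [170, 200])]
1.6 [0.2038 0.6172 0.2146] [[-0.9496  0.3135  0.    ]
 [ 0.3135  0.9496  0.    ]
 [-0.      0.     -1.    ]] 0.09174603330824738 [ 0.1695 -0.344  -0.3522]
```

```bash
python3 - <<'E'
import cv2,numpy as np
a=cv2.imread('pics/scene1.png')
cv2.imwrite('pics/v1.png',cv2.resize(a[150:350,140:340],(600,600),interpolation=cv2.INTER_CUBIC))
E
```

```text
(no output)
```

View pics/scene1.png

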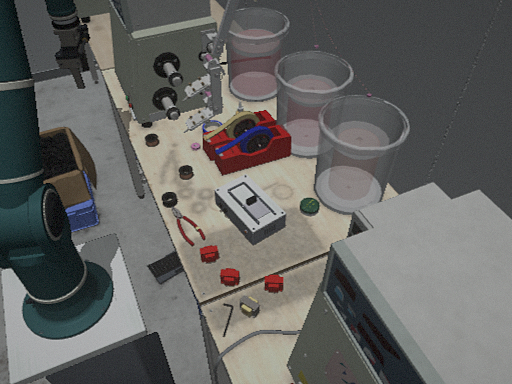

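View pics/v1.png

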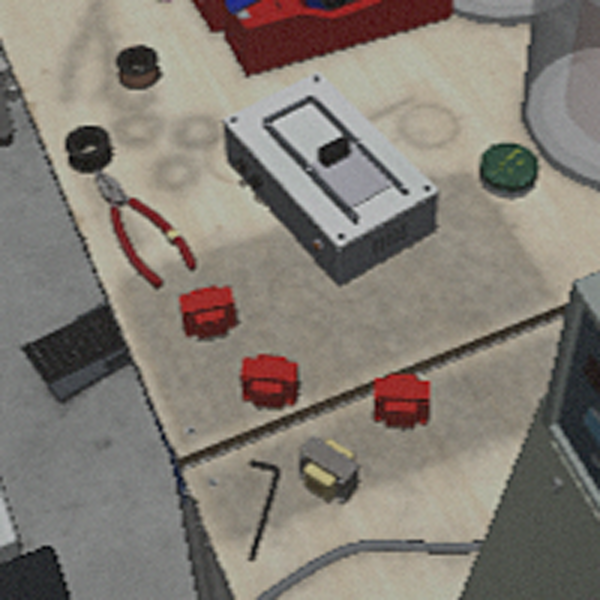

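The picture shows the grey box at (250,208), its shutter closed and its tab at (251,200). Candidates for the transformer:
- Red look-alikes at (209,253), (230,276) and (274,283).
- A grey core with a pale winding at (249,305).

I choose the grey one, and the close crop confirms it. Next I measure geometry from depth.

```bash
cat > m.py <<'E'
from h import *
np.set_printoptions(precision=4,suppress=True)
for c in ('scene','side'):
    d=np.load(f'pics/{c}1_d.npy'); P=cloud(c,d); im=cv2.imread(f'pics/{c}1.png')
    ok=d>0; P=P[ok]; col=im[ok].astype(int)
    def rect(z0,z1,ctr,r,nm):
        m=(P[:,2]>z0)&(P[:,2]<z1)&(np.hypot(P[:,0]-ctr[0],P[:,1]-ctr[1])<r)
        Q=P[m]; 
        if len(Q)<8: print(nm,len(Q)); return
        (cx,cy),(w,h),a=cv2.minAreaRect((Q[:,:2]*1000).astype(np.float32)); print(c,nm,len(Q),'c',round(cx,1),round(cy,1),'wh',round(w,1),round(h,1),'a',round(a,1),'z',np.median(Q[:,2]).round(4))
    rect(.052,.067,(.51,.05),.14,'boxtop')
    rect(.075,.095,(.51,.05),.08,'tab')
    rect(.032,.046,(.388,-.217),.05,'xf top')
    rect(.015,.046,(.388,-.217),.05,'xf all')
    for x,y in ((.388,-.17),(.43,-.25),(.42,-.12),(.36,-.26)):
        m=np.hypot(P[:,0]-x,P[:,1]-y)<.012; print('bench',x,y,np.median(P[m][:,2]))
    m=(np.hypot(P[:,0]-.388,P[:,1]+.217)<.3)&(P[:,2]>.06)&(P[:,1]<-.1); Q=P[m]
    if len(Q): print('tall near xf',len(Q),Q.min(0),Q.max(0))
    m=(np.hypot(P[:,0]-.51,P[:,1]-.05)<.3)&(P[:,2]>.10); Q=P[m]
    if len(Q): print('tall near box',len(Q),Q.min(0),Q.max(0))
E
python3 m.py
```

```text
scene boxtop 1950 c 514.4 52.8 wh 116.2 192.4 a 10.9 z 0.0615
scene tab 46 c 515.3 42.7 wh 30.1 12.6 a 14.1 z 0.081
scene xf top 178 c 388.5 -220.8 wh 35.4 46.3 a 31.5 z 0.0366
scene xf all 289 c 389.4 -220.4 wh 38.6 46.5 a 31.3 z 0.0344
bench 0.388 -0.17 0.000321522044349265
bench 0.43 -0.25 0.0010944287093791472
bench 0.42 -0.12 0.0007912201048096423
bench 0.36 -0.26 0.0004872263150034195
tall near xf 12020 [ 0.3785 -0.5157  0.0601] [ 0.6089 -0.3899  0.4853]
tall near box 4058 [ 0.553  -0.1848  0.1   ] [0.8097 0.3419 0.2684]
side boxtop 1558 c 512.7 56.1 wh 115.5 195.1 a 11.4 z 0.0615
side tab 44 c 513.9 44.5 wh 26.7 13.8 a 12.3 z 0.0811
side xf top 178 c 388.3 -218.8 wh 31.1 46.3 a 30.2 z 0.037
side xf all 328 c 389.4 -218.3 wh 37.7 46.9 a 29.4 z 0.0331
bench 0.388 -0.17 0.0006971565428668391
bench 0.43 -0.25 0.00013144877456316983
bench 0.42 -0.12 0.00026761428057192616
bench 0.36 -0.26 0.0005610158664247633
tall near xf 21396 [ 0.3669 -0.5168  0.06  ] [ 0.6111 -0.3868  0.484 ]
tall near box 4118 [ 0.5642 -0.1826  0.1   ] [0.7996 0.3441 0.2674]
```

```bash
python3 - <<'E'
from h import *
np.set_printoptions(precision=3,suppress=True,linewidth=160)
d=np.load('pics/scene1_d.npy'); P=cloud('scene',d)[d>0]
print('max height grid; rows x .1..0.8, cols y -.5...0.75 (0.1m cells)')
for x in np.arange(.1,.9,.1):
    r=[]
    for y in np.arange(-.5,.8,.1):
        m=(abs(P[:,0]-x-.05)<.05)&(abs(P[:,1]-y-.05)<.05)&(P[:,2]<1)
        r.append(round(float(np.percentile(P[m][:,2],99)),2) if m.sum()>5 else -9)
    print(round(x,1),r)
print(viewer.camera_info('wrist'))
E
```

```text
max height grid; rows x .1..0.8, cols y -.5...0.75 (0.1m cells)
0.1 [-9, -9, -9, 0.0, 0.01, 0.61, 0.66, -0.74, -0.74, -0.74, 0.47, 0.46, -0.74]
0.2 [-9, 0.01, 0.01, 0.0, 0.0, 0.0, 0.0, 0.0, 0.0, 0.0, 0.47, 0.44, 0.0]
0.3 [0.12, 0.04, 0.04, 0.04, 0.04, 0.01, 0.02, 0.03, 0.02, 0.02, 0.44, 0.41, 0.37]
0.4 [0.48, 0.34, 0.04, 0.04, 0.07, 0.07, 0.07, 0.02, 0.07, 0.26, 0.43, 0.34, -9]
0.5 [0.48, -9, 0.0, 0.0, 0.07, 0.08, 0.07, 0.11, 0.12, 0.28, 0.41, 0.34, -9]
0.6 [0.48, -9, 0.15, 0.15, 0.02, 0.02, 0.0, 0.12, 0.13, 0.42, 0.41, 0.3, 0.09]
0.7 [-9, -9, 0.15, 0.15, 0.26, 0.27, 0.27, 0.26, 0.27, 0.01, 0.26, 0.26, 0.26]
0.8 [-9, -9, 0.15, 0.15, 0.27, 0.34, 0.27, 0.42, 0.27, 0.26, 0.27, 0.34, 0.26]
{'intrinsics': array([[297.319,   0.   , 259.573],
       [  0.   , 297.319, 191.319],
       [  0.   ,   0.   ,   1.   ]]), 'T_tool_cam': array([[ 0.001,  0.971,  0.241,  0.067],
       [ 1.   , -0.001,  0.   , -0.   ],
       [ 0.   ,  0.241, -0.971, -0.171],
       [ 0.   ,  0.   ,  0.   ,  1.   ]])}
```

```bash
cat >> h.py <<'E'
def R(deg):  # tool z down, tool y at heading deg
    a=np.radians(deg); y=np.array([np.cos(a),np.sin(a),0]); z=np.array([0,0,-1.]); return np.stack([np.cross(y,z),y,z],1)
def wrist(fn):
    s=env.sense(); p,d=viewer.read_camera('wrist'); cv2.imwrite('pics/'+fn,p[:,:,::-1])
    i=viewer.camera_info('wrist'); K=i['intrinsics']; T=np.array(i['T_tool_cam'])
    v,u=np.mgrid[:d.shape[0],:d.shape[1]]; a=(u-K[0,2])/K[0,0]; b=(v-K[1,2])/K[1,1]; th=np.hypot(a,b)+1e-9
    t=np.tan(th)/th*d; P=np.stack([a*t,-b*t,-d],-1)
    P=P@T[:3,:3].T+T[:3,3]; P=P@np.array(s['tcp_rot']).T+np.array(s['ee_pos'])
    P[(d<=0)|(th>1.2)]=np.nan; return p,P
def rect(P,z0,z1,ctr,r,nm=''):
    Q=P.reshape(-1,3); m=(Q[:,2]>z0)&(Q[:,2]<z1)&(np.hypot(Q[:,0]-ctr[0],Q[:,1]-ctr[1])<r); Q=Q[m]
    if len(Q)<8: print(nm,len(Q)); return
    q=cv2.minAreaRect((Q[:,:2]*1000).astype(np.float32)); print(nm,len(Q),np.round(np.hstack(q),1),'z',np.median(Q[:,2]).round(4)); return q
def st():
    s=env.sense(); print('t',round(s['t'],2),'p',np.round(s['ee_pos'],4),'F',np.round(s['wrist_force'],1),'w',round(s['gripper_width'],4),'g',np.round(s['grasp_force'],1)); return s
E
python3 - <<'E'
from h import *
np.set_printoptions(precision=3,suppress=True,linewidth=160)
for h in (101,-79):
  print(h,solver.inverse_kinematics([.52,.02,.15],R(h)))
for h in (120.5,-59.5):
  print(h,solver.inverse_kinematics([.389,-.219,.15],R(h)))
env.movel([.28,.40,.30],rate=.3); st()
env.reach([.51,.03,.16],R(-79)); st()
p,P=wrist('w1.png')
np.save('pics/w1P.npy',P)
rect(P,.055,.067,(.513,.054),.14,'box'); rect(P,.075,.095,(.513,.045),.06,'tab')
for n in ('window','shutter_tab','test_box'): print(n,[(np.round(x['at'],4).tolist(),round(x['score'],2)) for x in tip_of('wrist',n)])
st()
E
```

```text
101 [-0.405  0.339  0.365  1.996 -0.161  0.834  1.812]
-79 [-0.746  0.41   0.801  2.016 -0.384  0.87  -1.112]
120.5 [-0.345  0.282  0.914  2.185 -0.311  0.806  2.872]
-59.5 [-0.322  0.275  0.885  2.184 -0.296  0.803 -0.285]
t 2.57 p [0.279 0.401 0.3  ] F [-1.6 -0.4  0.1] w 0.0917 g 0.0
t 4.24 p [0.51  0.031 0.16 ] F [ 0.6 -0.1 -0.2] w 0.0921 g 0.0
box 19131 [514.5  56.8 112.5 190.9  10.8] z 0.0628
tab 539 [516.7  46.9  29.4  13.7  10.9] z 0.0832
window [([0.5215, 0.0178, 0.0598], 0.74)]
shutter_tab [([0.5136, 0.0492, 0.0878], 0.55)]
test_box [([0.5127, 0.0546, -0.0018], 0.67)]
t 4.44 p [0.51  0.031 0.16 ] F [-0.1 -0.1  0.6] w 0.0919 g 0.0
```

View pics/w1.png

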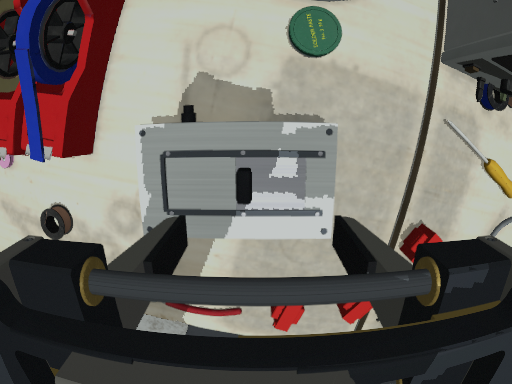

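The wrist picture shows the box square in view at (238,180), the tab at (244,186), and the shutter's plate over about columns 235–305. The measured size of 112.5 x 190.9 mm matches. Next I grip the tab and slide it.

```bash
python3 - <<'E'
from h import *
yaw=np.radians(10.85); by=np.array([-np.sin(yaw),np.cos(yaw),0])
t=np.array([.5167,.0469,.0715])
env.movel(t+[0,0,.03],R(-79.15),rate=.15)
env.movel(t,rate=.08); st()
effector.grasp(15); s=st()
p=np.array(s['ee_pos'])
env.movel(p+by*.045,rate=.1); s=st()
for k in range(1,20):
    env.movel(p+by*(.045+.0015*k),rate=.05); s=st(); f=np.dot(s['wrist_force'],by)
    if f<-7: break
print('moved',np.dot(np.array(s['ee_pos'])-p,by), 'f',f)
E
```

```text
t 5.53 p [0.5165 0.0467 0.0711] F [ 0.2 -0.7  0.8] w 0.092 g 0.0
t 6.71 p [0.5167 0.0469 0.0715] F [-0.9 -0.3  0.6] w 0.0122 g 15.0
t 7.31 p [0.508  0.0917 0.0715] F [-0.5  1.1  0.7] w 0.0119 g 15.0
t 7.56 p [0.508  0.092  0.0715] F [ 0.6  0.2 -0.2] w 0.0113 g 15.0
t 7.81 p [0.5077 0.0936 0.0715] F [-0.  -1.1 -0.6] w 0.0115 g 15.0
t 8.06 p [0.5073 0.0956 0.0715] F [ 0.5 -0.9  0.2] w 0.012 g 15.0
t 8.31 p [0.507  0.0973 0.0715] F [-0.7 -1.3 -0.1] w 0.0119 g 15.0
t 8.56 p [0.5067 0.0987 0.0715] F [-0.2 -0.5 -0.2] w 0.0116 g 15.0
t 8.81 p [0.5065 0.1002 0.0715] F [-0.7  0.1 -0. ] w 0.0115 g 15.0
t 9.06 p [0.5064 0.1002 0.0715] F [ 0.3 -5.1 -0.5] w 0.0118 g 15.0
t 9.31 p [0.5064 0.1003 0.0714] F [ 1.1 -7.9 -0.4] w 0.012 g 15.0
moved 0.054328337658188335 f -7.989642756868413
```

```bash
python3 - <<'E'
from h import *
effector.release()
s=st(); p=np.array(s['ee_pos']); env.movel(p+[0,0,.04],rate=.2)
env.reach([.522,.0176,.165],R(-79.15)); st()
p,P=wrist('w2.png'); np.save('pics/w2P.npy',P)
q=rect(P,.055,.067,(.5145,.0568),.14,'box'); rect(P,.075,.095,(.506,.1),.04,'tab')
yaw=np.radians(10.85); c=np.array([.522,.0176])
Q=P.reshape(-1,3); L=(Q[:,:2]-c)@np.array([[np.cos(yaw),-np.sin(yaw)],[np.sin(yaw),np.cos(yaw)]])*1000
z=Q[:,2]*1000
m=(abs(L[:,0])<45)&(abs(L[:,1])<45); print('lowest z',np.nanmin(z[m]))
# profiles: plate height vs local x (|y|<15) and y (|x|<12)
for k,o,w in ((0,1,14),(1,0,10)):
    print('xy'[k],[(int(a),round(float(np.median(z[(abs(L[:,k]-a)<.6)&(abs(L[:,o])<w)])),1)) for a in range(-34,35) if ((abs(L[:,k]-a)<.6)&(abs(L[:,o])<w)).sum()>2])
im=cv2.imread('pics/w2.png'); cv2.imwrite('pics/w2c.png',cv2.resize(im[110:260,130:350],None,fx=3.5,fy=3.5,interpolation=cv2.INTER_CUBIC))
env.reach([.388,-.219,.141],R(-59.5)); st()
p,P=wrist('w3.png'); np.save('pics/w3P.npy',P)
rect(P,.0345,.046,(.388,-.219),.05,'xf plate'); rect(P,.02,.046,(.388,-.219),.05,'xf all')
st()
im=cv2.imread('pics/w3.png'); cv2.imwrite('pics/w3c.png',cv2.resize(im[90:290,130:400],None,fx=2.8,fy=2.8,interpolation=cv2.INTER_CUBIC))
E
```

```text
t 10.54 p [0.5059 0.1029 0.0715] F [0.5 0.3 0.7] w 0.0919 g 0.0
t 11.38 p [0.5216 0.0169 0.1646] F [ 0.2 -0.3 -0.7] w 0.0919 g 0.0
box 15739 [514.4  57.  112.7 191.1  10.8] z 0.0628
tab 491 [506.9  99.8  29.4  14.5  10. ] z 0.0831
lowest z 5.633317520314179
x [(-34, 62.5), (-33, 62.7), (-30, 68.7), (-29, 69.2), (-28, 69.1), (-27, 69.0), (-26, 68.2), (-25, 63.0), (-24, 37.3), (-23, 63.0), (-22, 62.7), (-21, 62.0), (-20, 60.4), (-19, 59.8), (-17, 51.9), (-16, 51.6), (-15, 52.4), (-14, 52.3), (-13, 52.3), (-12, 52.1), (-11, 52.1), (-10, 52.1), (-9, 52.1), (-8, 52.0), (-7, 51.9), (-6, 51.9), (-5, 51.8), (-4, 51.9), (-3, 52.1), (-2, 51.9), (-1, 51.8), (0, 51.8), (1, 52.0), (2, 52.0), (3, 52.0), (4, 51.7), (5, 51.7), (6, 51.7), (7, 51.8), (8, 51.7), (9, 51.7), (10, 51.8), (11, 51.8), (12, 51.8), (13, 51.7), (14, 51.9), (15, 51.9), (16, 278.7), (17, 279.7), (18, 274.8), (19, 270.0), (20, 270.7), (21, 287.5), (22, 290.0), (23, 289.5), (24, 270.7), (25, 269.5), (26, 268.1), (27, 267.6), (28, 68.8), (29, 68.9), (30, 68.4), (31, 62.8), (32, 62.5), (33, 62.7), (34, 62.8)]
y [(-34, 62.9), (-33, 6
[... 377 characters left out ...]
(-3, 52.0), (-2, 51.4), (-1, 51.8), (0, 51.6), (1, 51.4), (2, 51.7), (3, 51.7), (4, 51.5), (5, 51.5), (6, 51.9), (7, 51.9), (8, 51.8), (9, 52.1), (10, 52.5), (11, 52.6), (12, 52.7), (13, 52.9), (14, 52.7), (15, 52.7), (16, 52.5), (17, 52.4), (18, 52.6), (19, 51.8), (20, 51.7), (21, 51.7), (22, 51.5), (23, 51.2), (24, 60.7), (25, 61.5), (26, 62.6), (27, 62.4), (28, 62.8), (29, 65.7), (30, 66.0), (31, 65.8), (32, 65.3), (33, 65.7), (34, 65.7)]
t 12.49 p [ 0.3889 -0.2178  0.1408] F [-0.5  0.1 -1.2] w 0.092 g 0.0
xf plate 955 [ 391.  -217.1   24.1   45.5   30.7] z 0.0386
xf all 1498 [ 390.6 -216.8   36.5   45.9   28.7] z 0.038
t 12.54 p [ 0.3891 -0.2177  0.1408] F [-0.1 -0.2 -0.2] w 0.0917 g 0.0
```

View pics/w2c.png

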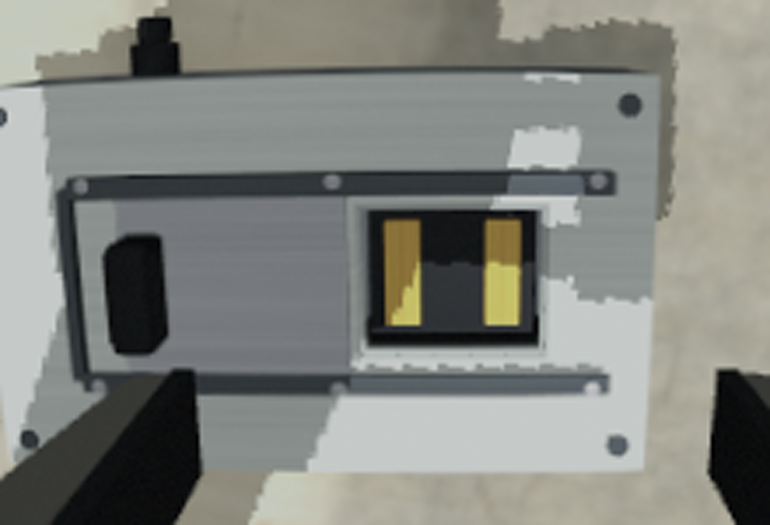

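View pics/w3c.png

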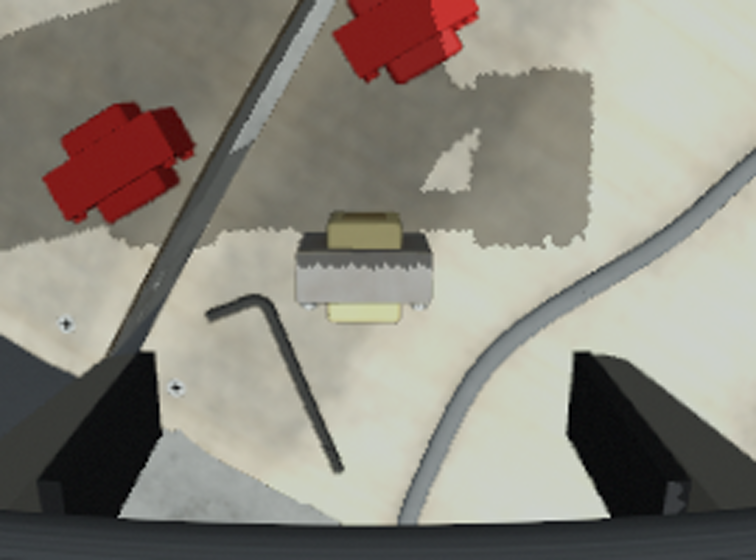

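The wrist crops show two things:
- The window is fully uncovered, with the contact strips inside at about (455,275) in the crop. The shutter's edge is about 4 mm beside it.
- The transformer is grey with a pale winding at crop (365,270). It stands clear of the hex key and the cable.

I refine the transformer's centre before gripping.

```bash
python3 - <<'E'
from h import *
np.set_printoptions(precision=1,suppress=True,linewidth=170)
P=np.load('pics/w3P.npy').reshape(-1,3); c=np.array([.3908,-.217])
m=(np.hypot(*(P[:,:2]-c).T)<.04)&(P[:,2]>.035)&(P[:,2]<.043)
# yaw from thin-plate fit
best=min(np.arange(25,36,.25),key=lambda a:np.diff(np.percentile((P[m,:2]-c)@[np.cos(np.radians(a)),np.sin(np.radians(a))],[3,97]))[0]); print('yaw',best)
for a in (best,30.5):
    r=np.radians(a); L=(P[:,:2]-c)@np.array([[np.cos(r),-np.sin(r)],[np.sin(r),np.cos(r)]])*1000
    print('plate x',np.percentile(L[m,0],[1,3,10,50,90,97,99]),'y',np.percentile(L[m,1],[1,3,50,97,99]))
z=P[:,2]*1000
for k,o,w in ((0,1,10),(0,1,20),(1,0,7)):
    print('xy'[k],[(int(a),round(float(np.median(z[(abs(L[:,k]-a)<.6)&(abs(L[:,o])<w)])),1)) for a in range(-28,29) if ((abs(L[:,k]-a)<.6)&(abs(L[:,o])<w)).sum()>2])
E
```

```text
yaw 29.0
plate x [-11.1  -9.4  -7.9  -0.2   7.5   8.4   8.8] y [-22.1 -21.3  -0.1  21.4  22.4]
plate x [-11.2  -9.5  -8.   -0.3   7.3   8.5   8.6] y [-22.1 -21.2  -0.3  21.5  22.4]
x [(-28, 1.6), (-27, 1.8), (-17, 32.7), (-16, 33.1), (-15, 33.2), (-14, 32.8), (-13, 32.9), (-12, 32.7), (-11, 32.5), (-10, 37.7), (-9, 38.3), (-8, 38.4), (-7, 38.4), (-6, 38.4), (-5, 38.4), (-4, 38.4), (-3, 38.8), (-2, 38.7), (-1, 38.5), (0, 38.7), (1, 38.9), (2, 38.7), (3, 38.8), (4, 39.0), (5, 39.0), (6, 38.9), (7, 38.9), (8, 38.0), (9, 33.2), (10, 32.8), (11, 32.6), (12, 32.6), (13, 32.8), (14, 254.6), (15, 255.8), (16, 256.2), (17, 32.2), (18, 246.3), (19, 247.5), (20, 266.0), (21, 266.3), (22, 247.3), (23, 246.2), (24, 244.7), (25, 244.1), (26, 1.8), (27, 1.5), (28, 1.7)]
x [(-28, 1.7), (-27, 1.9), (-26, 1.6), (-25, 1.5), (-24, 2.4), (-23, 1.8), (-22, 2.0), (-21, 2.1), (-20, 2.0), (-19, 1.9), (-17, 32.6), (-16, 33.0), (-15, 32.9), (-14, 32.7), (-13, 32.9), (-12, 32.9), (-11, 33.2), (-10, 37.7), (-9, 38.2), (-8, 38.4), (-7, 38.3), (-6, 38.4), (-5, 38.5), (-4, 38.5), (-3, 38.5), (-2, 38.6), (-1, 38.6),
[... 295 characters left out ...]
.7), (25, 244.1), (26, 1.8), (27, 1.4), (28, 1.7)]
y [(-28, 1.3), (-27, 2.1), (-26, 1.6), (-25, 2.2), (-22, 38.5), (-21, 38.7), (-20, 38.5), (-19, 38.8), (-18, 38.6), (-17, 38.4), (-16, 38.7), (-15, 38.8), (-14, 38.9), (-13, 38.8), (-12, 38.7), (-11, 38.8), (-10, 38.9), (-9, 38.9), (-8, 38.9), (-7, 38.5), (-6, 38.8), (-5, 38.2), (-4, 38.6), (-3, 38.8), (-2, 38.6), (-1, 38.7), (0, 38.8), (1, 38.9), (2, 38.7), (3, 38.8), (4, 38.8), (5, 38.3), (6, 38.8), (7, 38.9), (8, 38.5), (9, 38.7), (10, 38.5), (11, 38.3), (12, 38.7), (13, 39.0), (14, 39.0), (15, 38.4), (16, 39.0), (17, 38.6), (18, 38.7), (19, 38.7), (20, 38.7), (21, 38.5), (22, 38.7), (23, 38.5), (25, 1.7), (26, 1.6), (27, 1.4), (28, 1.1)]
```

```bash
cat >> h.py <<'E'
def settle(t,Rm,n=3):
    # small correction of the standing servo error
    t=np.array(t,float); cmd=t.copy()
    for _ in range(n):
        env.pause(.15); e=t-np.array(env.sense()['ee_pos'])
        if abs(e).max()<.0003: break
        cmd=cmd+e; env.movel(cmd,Rm,rate=.05)
    return cmd
E
python3 - <<'E'
from h import *
c=np.array([.3902,-.2174])
env.movel([*c,.05],R(-60),rate=.15); settle([*c,.05],R(-60),2)
env.movel([*c,.025],rate=.1); st()
effector.grasp(40); s=st()
p=np.array(s['ee_pos'])
env.movel(p+[0,0,.03],rate=.15); st()
env.movel(p+[0,0,.15],rate=.25); st()
env.reach([.522,.0176,.165],R(-79.15)); st()
env.movel([.522,.0176,.10],rate=.12); settle([.522,.0176,.10],R(-79.15)); s=st(); print(s['tcp_rot'].round(4) if hasattr(s['tcp_rot'],'round') else s['tcp_rot'])
a=save('side','s2.png'); b=save('scene','c2.png'); wrist('w4.png')
A=cv2.resize(cv2.imread('pics/s2.png')[130:250,180:340],(400,300),interpolation=2);B=cv2.resize(cv2.imread('pics/w4.png'),(400,300))
cv2.imwrite('pics/v4.png',np.hstack([A,B]))
E
```

```text
t 14.5 p [ 0.3897 -0.2174  0.0247] F [0.6 0.2 0.6] w 0.0917 g 0.0
t 15.26 p [ 0.3903 -0.2174  0.0251] F [-0.8 -0.1  2.1] w 0.0458 g 40.0
t 15.61 p [ 0.3907 -0.2173  0.0552] F [ 0.3  0.6 -2.7] w 0.0454 g 40.0
t 16.24 p [ 0.3896 -0.2166  0.1739] F [-1.  -0.  -2.6] w 0.0461 g 40.0
t 17.29 p [0.5211 0.0159 0.164 ] F [-0.2 -0.  -1.5] w 0.0451 g 40.0
t 18.93 p [0.5219 0.0175 0.0999] F [ 0.1  0.9 -1.3] w 0.0454 g 40.0
[[ 9.821e-01  1.882e-01 -1.000e-04]
 [ 1.882e-01 -9.821e-01 -0.000e+00]
 [-1.000e-04  0.000e+00 -1.000e+00]]
```

View pics/v4.png

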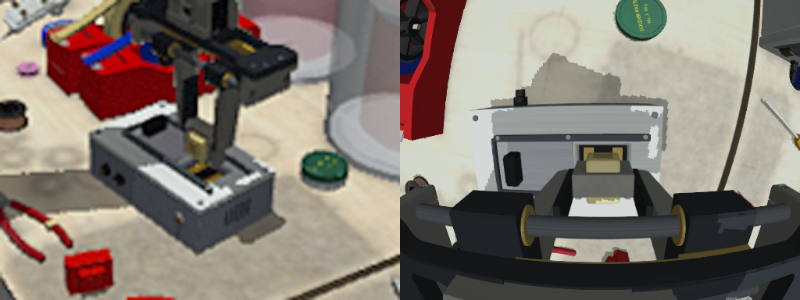

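The picture shows the transformer held upright over the open window, aligned with the box. I descend with force checks.

```bash
python3 - <<'E'
from h import *
s=st(); f0=np.array(s['wrist_force'])
xy=[.522,.0176]
for z in (.092,.089,.087,.085,.083,.081,.079):
    env.movel([*xy,z],R(-79.15),rate=.05); env.pause(.1); s=st()
    if s['wrist_force'][2]>8 or np.hypot(*s['wrist_force'][:2])>10: print('stop'); break
print(np.array(s['moment']).round(2))
E
```

```text
t 19.08 p [0.5219 0.0175 0.0999] F [ 0.1 -0.2 -1.9] w 0.0454 g 40.0
t 19.49 p [0.5219 0.0175 0.0918] F [ 0.1  1.  -1.4] w 0.0457 g 40.0
t 19.84 p [0.522  0.0176 0.089 ] F [ 0.3  0.2 -1.4] w 0.0454 g 40.0
t 20.19 p [0.522  0.0176 0.087 ] F [ 0.   0.5 -1.7] w 0.0457 g 40.0
t 20.54 p [0.522  0.0176 0.085 ] F [ 0.8  0.5 -1. ] w 0.0457 g 40.0
t 20.89 p [0.522  0.0176 0.083 ] F [ 0.3 -0.  -1.1] w 0.0459 g 40.0
t 21.24 p [0.522  0.0176 0.081 ] F [-0.4  0.3 -2.6] w 0.0455 g 40.0
t 21.59 p [0.522  0.0176 0.079 ] F [-0.4 -0.  -1.4] w 0.0456 g 40.0
[ 0.01  0.18 -0.03]
```

```bash
python3 - <<'E'
from h import *
effector.grasp(55); st()
xy=[.522,.0176]
for z in np.arange(.0775,.0625,-.001):
    env.movel([*xy,z],R(-79.15),rate=.04); env.pause(.08); s=st(); F=s['wrist_force']
    if F[2]>16 or np.hypot(F[0],F[1])>10: print('stop',z); break
print(np.array(s['moment']).round(2))
E
```

```text
t 21.81 p [0.522  0.0176 0.079 ] F [ 0.8 -0.  -1.1] w 0.0452 g 55.0
t 22.14 p [0.522  0.0176 0.0775] F [-1.  -0.9 -1.4] w 0.0451 g 55.0
t 22.48 p [0.5222 0.0176 0.0768] F [-0.8 -0.6  3.9] w 0.0457 g 55.0
t 22.81 p [0.5222 0.0176 0.0756] F [-0.6  0.3  4.1] w 0.045 g 55.0
t 23.14 p [0.5222 0.0176 0.0746] F [-1.  -0.5  4.1] w 0.0453 g 55.0
t 23.48 p [0.5222 0.0176 0.0737] F [-1.3  1.4  4.6] w 0.0456 g 55.0
t 23.81 p [0.5222 0.0176 0.0727] F [-1.5  0.5  6.7] w 0.0452 g 55.0
t 24.14 p [0.5222 0.0176 0.0718] F [-1.6 -0.2  6.8] w 0.0449 g 55.0
t 24.48 p [0.5222 0.0176 0.0709] F [-1.2  0.2  7.2] w 0.0454 g 55.0
t 24.81 p [0.5222 0.0176 0.07  ] F [-1.6 -0.2  9. ] w 0.0451 g 55.0
t 25.14 p [0.5222 0.0176 0.069 ] F [-2.6  0.  10.9] w 0.0454 g 55.0
t 25.48 p [0.5224 0.0176 0.0689] F [-5.2  0.4 18. ] w 0.0452 g 55.0
stop 0.06749999999999999
[-0.03  1.33  0.01]
```

```bash
python3 - <<'E'
from h import *
env.movel([.5215,.0176,.0677],R(-79.15),rate=.04); env.pause(.6); s=st(); print(np.array(s['moment']).round(2))
save('side','s5.png'); save('scene','c5.png'); p,P=wrist('w5.png')
rect(P,.0805,.0862,(.522,.0176),.035,'xf top'); rect(P,.078,.095,(.506,.1),.04,'tab')
A=cv2.resize(cv2.imread('pics/s5.png')[140:240,190:310],(400,333),interpolation=2);B=cv2.resize(cv2.imread('pics/w5.png')[120:286,150:350],(400,333),interpolation=2)
cv2.imwrite('pics/v5.png',np.hstack([A,B])); st()
E
```

```text
t 26.32 p [0.5223 0.0176 0.069 ] F [-2.8 -0.6 15.5] w 0.0451 g 55.0
[-0.07  0.93  0.02]
xf top 2539 [521.8  17.5  21.9  67.3  10.6] z 0.0825
tab 694 [510.2 100.6  22.7  15.4  13.4] z 0.0831
t 26.48 p [0.5223 0.0176 0.069 ] F [-3.5  0.4 15.7] w 0.0451 g 55.0
```

View pics/v5.png

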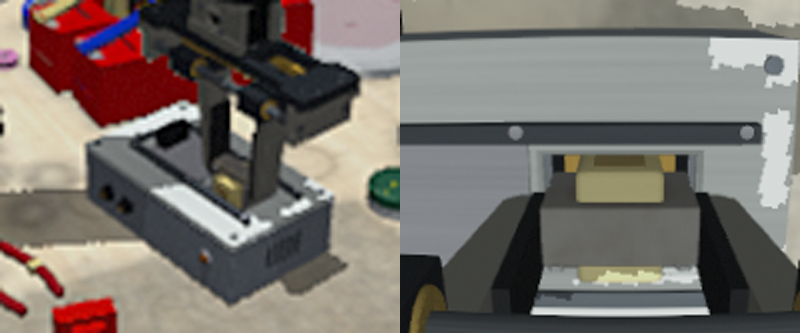

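The picture shows the transformer upright inside the window. Its top is about 20 mm above the guard plate (z 0.0825), the contact travelled 8 mm from first touch (TCP z 0.077 to 0.069), and the arm holds about 16 N against the stop.

```bash
python3 - <<'E'
from h import *
st(); print(workorder.finish_job())
E
```

```text
t 26.48 p [0.5223 0.0176 0.069 ] F [-3.5  0.4 15.7] w 0.0451 g 55.0
the job is handed in; nothing more can be done
None
```

I handed the job in at 26.5 s: the shutter is open to its end stop, and the gripper is holding the transformer upright in the window at about 16 N, with the sprung contact against its stop; I saw no contact with the other loose things.

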